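# Clamp a bearing in the checking fixture

### The arm

A 6-joint arm with a two-finger parallel gripper is mounted at the origin on the work surface. World frame = base frame: x ahead of the robot, y to its left, z up, the work surface at z = 0. Lengths are in mm, angles in rad, forces in N, time in s.
With the tool pointing down it reaches from about 350 to 975 mm from the base axis. Payload 7.1 kg.
Tool frame: the origin (TCP) lies on the mounting face of the last link; the fingertips stand 182 mm ahead of it and the grasp point (between the pads) lies 163 mm ahead of it (ctrl.tip_reach is the distance from the TCP to the fingertips, in mm); z points along the fingers, y is the direction in which the jaws open and shut (so a half turn about z gives the same grasp; the last joint's range is limited). The gripper opens to 88 mm and grips with 3 to 60 N. Pads are 20 mm wide; open, the fingers measure 115 mm over their backs; the gripper's body (75 mm by 178 mm) begins 61 mm behind the grasp point.
Start: joints at [-1.276, 0.423, 1.63, -0, 1.089, -0.019], TCP at [192.94, -594.458, 404.675] pointing down, gripper open.
Joint ranges: [-3, 3], [-0.9, 2.11], [0.09, 2.58], [-1.31, 4.45], [0.11, 2.69], [-2.54, 2.54]. Speed limits (rad/s): [2.39, 2.39, 3.01, 3.14, 3.14, 3.14].

### API

Orientations are given as a rotation vector (axis times angle).
In Python, from workcell import ctrl gives the robot as it stands.
- The arm moves only by the tool jog_arm, never from a script. Its argument "steps" is a list that holds one entry, the list of rows, each a list of 7 numbers: the shift along the tool's x, y, z in m, then the turn, a rotation vector about the tool's x, y, z in degrees, then the gripper's target within -1 to 1 (shut at 1, half-way at 0, fully open at -1). A call has 1 to 20 rows; each row shifts and turns the commanded pose from where the row before left it, along the tool's axes as they then stand; what a row does not reach is not made up. A row lasts 1/12 s, in which the tool goes at most 41.7 mm and 7.16 degrees, less where a joint would pass 70% of its speed; a pose out of reach is approached as far as the arm can. A call is refused whole if a number of a shift passes 0.0417 or a number of a turn 7.16, either way. A call with a gripper value outside its range is refused whole. The fingers move at their own pace and stop on an object; the grip force is fixed at half the most. Time passes only in rows, so rows that do not move let the fingers close. It gives the time, the measured TCP pose, the force and the opening at its end, in the units of the state.
- ctrl.get_obs(): the state, without advancing time (a new reading comes with each control period).
- ctrl.get_image(name): name is "scene" or "top" or "wrist"; returns the picture (420x560x3 uint8, red, green, blue); there is no depth.
- ctrl.camera_info(name): a dict with "fx", "fy", "cx", "cy" (pixels), "origin" and "attitude" of the camera in the world; the wrist camera has in their place "T_tool_cam" (4x4, takes a point from camera to tool coordinates, whose origin is the TCP and whose axes are the flange's). Camera axes: x right, y down, z forward; pixel columns grow to the right and rows downward; lengths in mm; the calibration is good to about 2 mm. The wrist camera is an equidistant fisheye: a pixel r from the principal point sees the ray r / f radians off the axis. A picture is of the moment at which its call begins: read the wrist's pose just before it. camera_info takes no time and is no camera call.
- ctrl.close_job(): hands the job in, once; it reports no verdict.
Trained networks look in the newest picture that a camera, given by its name, has taken for a name from the list of things; names that differ only in an ending like _2 or _b are one class to them, and where a whole thing is asked for, a point or a joint stands for the part that bears it (a point fixed in the world has none). Each returns a list of dicts, best first, with "p" (0 to 1); they miss things now and then, are a little off and sometimes report something else, mostly with a low value. They report only what shows in the picture. A call takes as long as a camera call. They do not tell look-alikes from the thing itself.
- ctrl.look_for(thing, camera): "bbox" ([left, top, right, bottom] in pixels, round what is visible of it).
- ctrl.trace(thing, camera): "pixels" (420x560 bool, what is visible of it) and "bbox" ([left, top, right, bottom] in pixels, round what is visible of it).
- ctrl.landmark_of(thing, camera): "uv" ([column, row] in pixels: a listed point, or the origin of a listed thing).
The state is a dict: "t": time; "qpos": joint angles; "qvel": joint speeds; "joint_torque": joint torques, N m; "ee_pos": TCP position; "orientation": TCP orientation; "ft_force": force on the tool from outside, world axes, zero at the start; "moment": the same for the moment, N m; "width": finger opening in mm.
Only numpy, scipy, OpenCV 4.12 (cv2) and the standard library are available. Lean on these libraries where they do the work, as an engineer would, in place of code of your own. Each camera call takes 0.05 s, during which the arm holds its last target.

### The job

Get the bearing that lies on the blue-and-grey fixture ready for checking: unscrew the orange clamp knob to free the sliding jaw, slide the jaw gently up against the bearing until the bearing sits snug between jaw and fixed fence with no play, then screw the knob firmly tight again while it is snug. Do not ram or squeeze the bearing, and leave the other things on the bench where they are.

Things in the scene. Friction and masses are not known exactly. Their poses are not given: they have to be found in the camera images.
- fence_face (a point): Middle of the fixed grey fence's flat face (90 wide, 40 mm high), 8.5 mm above the fixture's bed. The fixture is bolted down, anywhere and turned. Axes: z up, +y the way the jaw slides to the fence, +x to the fixture's rear, away from the robot. Bed: top 18 mm above bench, x -55 to 55, y -280 to 40 mm from here. Dial indicator on a 180 mm high post at the fence's rear: x 28 to 58, y -48 to 30, from 80 mm above the bed up to 185 above the bench.
- jaw_face (a point): Middle of the steel jaw plate's flat face on the sliding carriage, 8.5 mm above the bed; axes as for the fence. The plate is 90 mm wide (x), 10 thick, 31 high; behind it (-y) the blue carriage block is 80 (x) by 50 (y) by 31 mm. When loose, the carriage may be slid by its knob or pushed at the block.
- carriage (a joint): Travel of the carriage, m: 0 with the jaw face 190 mm from the fence face, growing as it nears the fence (jaw to fence = 190 mm minus travel; range 0 to 0.16). Free, it moves with 2 to 4 N and stays where left; clamped, it holds 40 N or more.
- knob_grip (a point): Centre of the orange bar grip, on the knob's axis. Site z is that axis, pointing out, leaning 30 deg from vertical away from the fence (fixture -y): grip tilted along it. Bar 46 mm long, 16 wide (grip this), 26 high along z; 28 mm of stem (13 thick) below it. The point turns with the knob (knob at 0: point x = fixture x); bar length lies +0.75 rad about z from point x. From jaw_face: y -68.5, z +75 mm.
- clamp_knob (a joint): Turn of the clamp knob, rad: 0 fully loose (stop), growing clockwise as seen looking down at the knob, 1.5 fully tight (stop). Below 0.6 the carriage is free, from 0.7 it binds, 1.15 and more is firmly tight. Takes 0.1 to 0.25 N m, stays where left; one grasp can do it. White stripe points to the green dot when loose, to the red dot at full tight.
- bearing_mid (a point): Centre of the bearing to clamp: steel ball bearing, 72 mm outside diameter, 17 mm high, 0.3 kg, blue plastic plug in its bore, lying flat and loose on the bed between jaw and fence, up to 25 mm short of the fence; the jaw pushes it along. Snug means faces 72 mm apart (carriage at 0.118).
- big_bearing_mid (a point): Bystander: steel bearing 110 mm diameter, 27 high, lying on the bench; its centre.
- mid_bearing_mid (a point): Bystander: steel bearing 80 mm diameter, 18 high, on the bench behind the fixture; its centre.
- small_bearing_mid (a point): Bystander: steel bearing 47 mm diameter, 14 high, on the bench in front of the fixture; its centre.
- feeler_gauge_mid (a point): Bystander: feeler gauge, steel case 100 x 16 x 12 mm, on the bench behind the fixture; its centre.
- grease_can_mid (a point): Bystander: yellow can 68 mm diameter, 100 high, standing at the left; its centre.
- wrench_mid (a point): Bystander: steel wrench about 200 mm long, lying at the right; its middle.
- end_cap_mid (a point): Bystander: brass flanged cap 64 mm diameter, 26 high, at the left; its centre.
- bearing: The same bearing as point bearing_mid; origin at the centre of its underside.
Mind the look-alikes: they are no part of the job. What is shaped like the bearing but green is not meant.

How it is judged:
By the outcome, as a careful person would: the job done as asked, in the order asked, and still so for the second after the job is handed in, with the robot touching nothing.
It also fails if it takes over 48 s, if anything falls off the work surface, if the arm or the gripper's body presses on something with over 40 N, if the wrist force passes 120 N, or if a joint passes its speed limit or range.

## Working session

There is one attempt and no reset: what is moved stays moved. The work goes in short steps, Python scripts to look and compute and a tool call to move; the robot and the scene stay as the last step left them, time stands still between calls to the robot, and variables do not carry over. Pictures are saved under pics/ and viewed, and the job is handed in when it is done.

Besides the shell and the picture viewer there is one more tool, called after ">>>" as a command line: name --argument value ..., lists and objects as JSON in quotes. jog_arm: Moves the arm, as the interface text tells. Its arguments: {"type":"object","properties":{"steps":{"type":"array"}},"required":["steps"]}

```bash
mkdir -p pics; ls; python3 - <<'E'
from workcell import ctrl
import cv2
for n in ["scene","top","wrist"]:
    cv2.imwrite(f"pics/{n}0.png",ctrl.get_image(n)[:,:,::-1])
    print(n,ctrl.camera_info(n))
    for p in ["fence_face","jaw_face","knob_grip","bearing_mid"]:
        r=ctrl.landmark_of(p,n); print(p,[(x['p'],x['uv']) for x in r[:2]])
print(ctrl.get_obs())
E
```

```text
pics
scene {'fx': 414.43400092935315, 'fy': 414.43400092935315, 'cx': 282.35351537813585, 'cy': 207.54563669635104, 'origin': array([1450.46909209,  323.94684626, 1043.31560311]), 'attitude': array([-1.48300929, -2.08658157,  0.88151876])}
fence_face [(0.68, [326.1, 230.4])]
jaw_face [(0.86, [281.4, 211.3])]
knob_grip [(0.59, [258.6, 190.3])]
bearing_mid [(0.89, [338.0, 264.1]), (0.85, [362.8, 237.8])]
top {'fx': 447.0569350087624, 'fy': 447.0569350087624, 'cx': 279.2799088273602, 'cy': 210.3342446553138, 'origin': array([ 389.42603568,   22.92507383, 1222.90362645]), 'attitude': array([-2.14010857,  2.16669777, -0.14762239])}
fence_face [(0.77, [236.7, 215.9]), (0.72, [446.5, 177.9])]
jaw_face [(0.67, [302.8, 218.4])]
knob_grip [(0.5, [330.9, 214.3])]
bearing_mid [(0.78, [208.8, 174.9]), (0.67, [192.9, 224.6])]
wrist {'fx': 325.19226210127806, 'fy': 325.19226210127806, 'cx': 277.31874917126567, 'cy': 210.921320518856, 'T_tool_cam': array([[-2.13931170e-05, -9.67339976e-01, -2.53482487e-01,
         6.84952418e+01],
       [ 9.99999919e-01,  8.08921360e-05, -3.93097422e-04,
        -
[... 198 characters left out ...]
e []
jaw_face []
knob_grip []
bearing_mid []
{'t': 0.75, 'qpos': array([-1.27598109e+00,  4.23088463e-01,  1.62988901e+00,  2.01064757e-05,
        1.08861228e+00, -1.89832473e-02]), 'qvel': array([-0.00019029,  0.00021918, -0.00082736,  0.00149384,  0.00081509,
        0.0007449 ]), 'joint_torque': array([-2.93340505e-03, -5.44479668e+01, -2.74022269e+01,  6.41235849e-02,
        1.67283037e-02,  2.69170005e-05]), 'ee_pos': array([ 192.95401382, -594.45581561,  404.68659536]), 'orientation': array([3.10300491e+00, 4.90879087e-01, 2.83425719e-05]), 'ft_force': array([-0.00588713,  0.38002934,  0.69028736]), 'moment': array([ 0.00591799, -0.00458216, -0.08413532]), 'width': 87.67845664155593}
```

View pics/scene0.png

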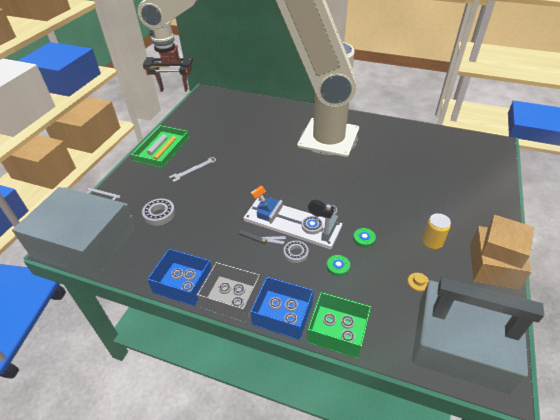

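View pics/top0.png

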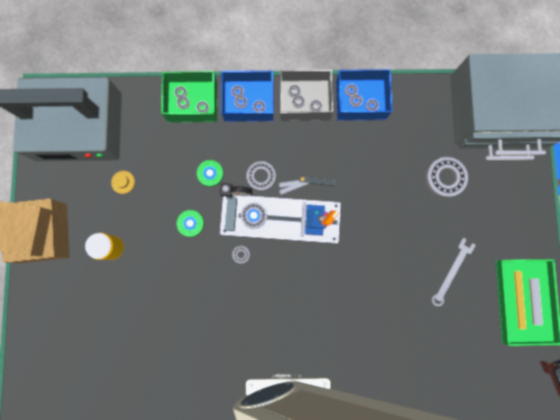

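```bash
cat > h.py <<'E'
import numpy as np, cv2
from scipy.spatial.transform import Rotation as R
from workcell import ctrl
def cam(n,obs=None):
    i=ctrl.camera_info(n)
    if n=="wrist":
        obs=obs or ctrl.get_obs()
        T=np.eye(4);T[:3,:3]=R.from_rotvec(obs['orientation']).as_matrix();T[:3,3]=obs['ee_pos']
        T=T@i['T_tool_cam'];return i,T[:3,:3],T[:3,3]
    return i,R.from_rotvec(i['attitude']).as_matrix(),i['origin']
def ray(n,uv,C):
    i,Rm,o=C
    a=(np.array(uv,float)-[i['cx'],i['cy']])/i['fx']
    if n=="wrist":
        th=np.linalg.norm(a);d=np.r_[a/max(th,1e-9)*np.sin(th),np.cos(th)]
    else: d=np.r_[a,1]
    d=Rm@d;return o,d/np.linalg.norm(d)
def plane(n,uv,z,C):
    o,d=ray(n,uv,C);return o+d*(z-o[2])/d[2]
def proj(n,P,C):
    i,Rm,o=C
    p=(np.atleast_2d(P)-o)@Rm
    if n=="wrist":
        r=np.linalg.norm(p[:,:2],axis=1);th=np.arctan2(r,p[:,2]);a=p[:,:2]/np.maximum(r,1e-9)[:,None]*th[:,None]
    else:a=p[:,:2]/p[:,2:]
    return a*i['fx']+[i['cx'],i['cy']]
E
python3 - <<'E'
from h import *
im=cv2.imread('pics/top0.png')[160:260,180:360];cv2.imwrite('pics/topc.png',cv2.resize(im,None,fx=4.4,fy=4.4,interpolation=cv2.INTER_CUBIC))
C=cam("top")
for n,uv,z in [("fence",[236.7,215.9],26.5),("jaw",[302.8,218.4],26.5),("knob",[330.9,214.3],101.5),("bear",[253.5,215],26.5)]:print(n,plane("top",uv,z,C))
C=cam("scene")
for n,uv,z in [("fence",[326.1,230.4],26.5),("jaw",[281.4,211.3],26.5),("knob",[258.6,190.3],101.5),("bear",[312,224],26.5)]:print(n,plane("scene",uv,z,C))
E
```

```text
fence [536.882049   133.32001134  26.5       ]
jaw [527.91913514 -44.71432745  26.5       ]
knob [ 528.80159949 -111.73705195  101.5       ]
bear [538.77281513  88.03604831  26.5       ]
fence [546.78666718 138.14459421  26.5       ]
jaw [510.7241748  -30.92720702  26.5       ]
knob [ 511.01618647 -110.99739299  101.5       ]
bear [534.13869211  86.03152774  26.5       ]
```

View pics/topc.png

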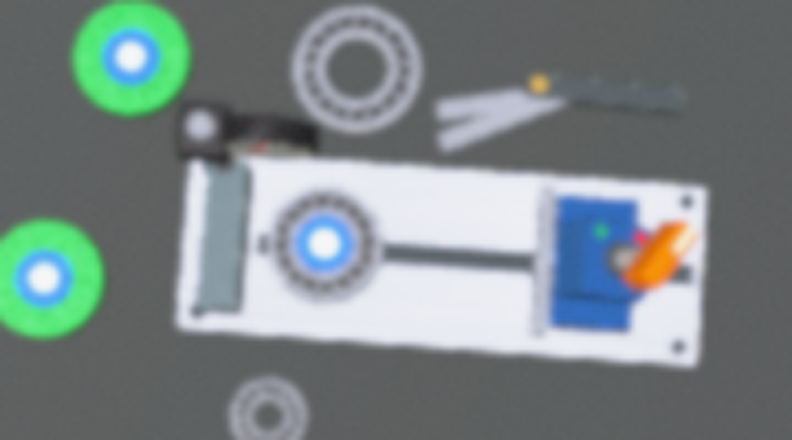

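```bash
cat >> h.py <<'E'
from scipy.linalg import logm,expm
def Tobs(o=None):
    o=o or ctrl.get_obs();T=np.eye(4);T[:3,:3]=R.from_rotvec(o['orientation']).as_matrix();T[:3,3]=o['ee_pos'];return T
def rows(Tg,Tc=None,n=None,vmax=.04,wmax=6.8):
    """equal rows (screw) from Tc to Tg, mm"""
    Tc=Tobs() if Tc is None else Tc
    D=np.linalg.inv(Tc)@Tg
    if n is None:
        n=int(np.ceil(max(np.linalg.norm(D[:3,3])/1000/vmax,np.degrees(np.linalg.norm(R.from_matrix(D[:3,:3]).as_rotvec()))/wmax,1)))
    E=np.real(expm(logm(D)/n))
    print(n,"x",np.round(E[:3,3]/1000,5),np.round(np.degrees(R.from_matrix(E[:3,:3]).as_rotvec()),3))
def fixT(fx,fy,yaw):  # fence_face frame at z 26.5; yaw = world angle of fixture x
    T=np.eye(4);T[:3,:3]=R.from_euler('z',yaw).as_matrix();T[:3,3]=[fx,fy,26.5];return T
def toolpose(F,travel,barang,back,dz=0):
    """tool with grasp pt at knob centre, back mm out along axis; barang = bar angle from fixture x about knob z"""
    zk=np.array([0,-.5,3**.5/2]);xk=np.array([1.,0,0]);yk=np.cross(zk,xk)
    k=np.array([0,-190+travel*1000-68.5,75.])
    x=np.cos(barang)*xk+np.sin(barang)*yk; z=-zk; y=np.cross(z,x)
    T=np.eye(4);T[:3,:3]=np.c_[x,y,z];T[:3,3]=k+zk*(163+back)
    return F@T
E
python3 - <<'E'
from h import *
C=cam("top")
c=np.array([[188,158],[708,186],[698,367],[177,328]])/4.4+[180,160]
P=np.array([plane("top",u,18,C) for u in c]);print(P)
d=(P[0]+P[3]-P[1]-P[2])/2;print(np.linalg.norm(d));yaw=np.arctan2(d[1],d[0])-np.pi/2
ctr=P.mean(0);F=fixT(0,0,yaw);o=ctr-F[:3,:3]@[0,-120,0];print(o,yaw)
F=fixT(o[0],o[1],yaw)
for n,uv,z in [("jaw",[302.8,218.4],26.5),("knob",[330.9,214.3],101.5),("bear",[253.5,215],26.5)]:print(n,np.linalg.inv(F)@np.r_[plane("top",uv,z,C),1])
Tg=toolpose(F,.0,0,120);print(Tg);rows(Tg)
E
```

```text
[[ 593.39082852  172.26161054   18.        ]
 [ 571.89231092 -149.9862095    18.        ]
 [ 459.92700663 -140.39963796   18.        ]
 [ 487.77358377  178.54201796   18.        ]]
321.5427197330862
[537.45374686 134.75065771  18.        ] -0.07680728331787368
jaw [   4.26416746 -179.66748898    0.            1.        ]
knob [  10.2868035  -246.42490203   75.            1.        ]
bear [  4.8996748  -46.47566954   0.           1.        ]
[[ 9.97051770e-01 -6.64516765e-02  3.83658933e-02  5.06761032e+02]
 [-7.67317866e-02 -8.63472162e-01  4.98525885e-01 -2.64070050e+02]
 [ 0.00000000e+00 -5.00000000e-01 -8.66025404e-01  3.46585189e+02]
 [ 0.00000000e+00  0.00000000e+00  0.00000000e+00  1.00000000e+00]]
12 x [ 0.02963 -0.02221  0.011  ] [2.468 0.488 1.822]
```

>>> jog_arm --steps '[[[0.0296,-0.0222,0.011,2.47,0.49,1.82,-1],[0.0296,-0.0222,0.011,2.47,0.49,1.82,-1],[0.0296,-0.0222,0.011,2.47,0.49,1.82,-1],[0.0296,-0.0222,0.011,2.47,0.49,1.82,-1],[0.0296,-0.0222,0.011,2.47,0.49,1.82,-1],[0.0296,-0.0222,0.011,2.47,0.49,1.82,-1],[0.0296,-0.0222,0.011,2.47,0.49,1.82,-1],[0.0296,-0.0222,0.011,2.47,0.49,1.82,-1],[0.0296,-0.0222,0.011,2.47,0.49,1.82,-1],[0.0296,-0.0222,0.011,2.47,0.49,1.82,-1],[0.0296,-0.0222,0.011,2.47,0.49,1.82,-1],[0.0296,-0.0222,0.011,2.47,0.49,1.82,-1],[0,0,0,0,0,0,-1],[0,0,0,0,0,0,-1]]]'

```text
t: 1.92
ee_pos: [507.4, -263.1, 346.5]
orientation: [-2.616, 0.096, -0.026]
ft_force: [-0.9, -0.7, -0.3]
width: 87.7
```

```bash
python3 - <<'E'
from h import *
o=ctrl.get_obs();print(o['t'],o['qpos'],o['ee_pos'],o['qvel'].round(3))
cv2.imwrite("pics/w1.png",ctrl.get_image("wrist")[:,:,::-1])
C=cam("wrist",o)
for p in ["fence_face","jaw_face","knob_grip","bearing_mid"]:
    r=ctrl.landmark_of(p,"wrist"); print(p,[(x['p'],x['uv'],plane("wrist",x['uv'],101.5 if p[0]=='k' else 26.5,C).round(1)) for x in r[:2]])
E
```

```text
1.9167 [-0.59617064  0.47987835  1.73997736  0.47605579  1.24004559  0.81737792] [ 507.418718   -263.0583346   346.52818654] [-0.045 -0.012  0.024 -0.026 -0.001 -0.014]
fence_face [(0.84, [153.0, 176.9], array([537.6, 135.1,  26.5]))]
jaw_face [(0.88, [250.7, 181.7], array([530.2, -43.3,  26.5])), (0.73, [290.6, 87.3], array([ 630.3, -101.8,   26.5]))]
knob_grip [(0.58, [261.5, 211.0], array([ 516.2, -105.3,  101.5]))]
bearing_mid [(0.75, [128.2, 103.8], array([656.3, 184.7,  26.5])), (0.57, [171.4, 175.9], array([538.3,  92.3,  26.5]))]
```

View pics/w1.png

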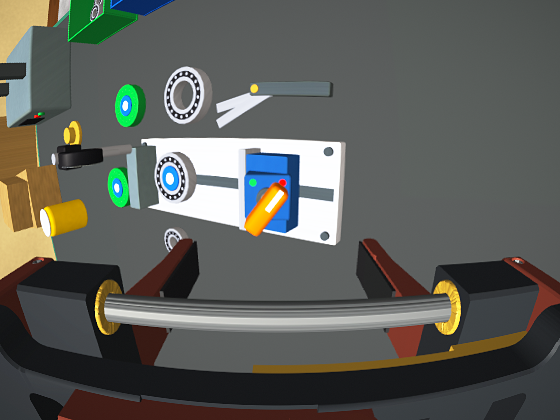

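```bash
python3 - <<'E'
import cv2
im=cv2.imread('pics/w1.png')[120:260,120:360];cv2.imwrite('pics/w1c.png',cv2.resize(im,None,fx=3.3,fy=3.3,interpolation=cv2.INTER_CUBIC))
E
```

```text
(no output)
```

View pics/w1c.png

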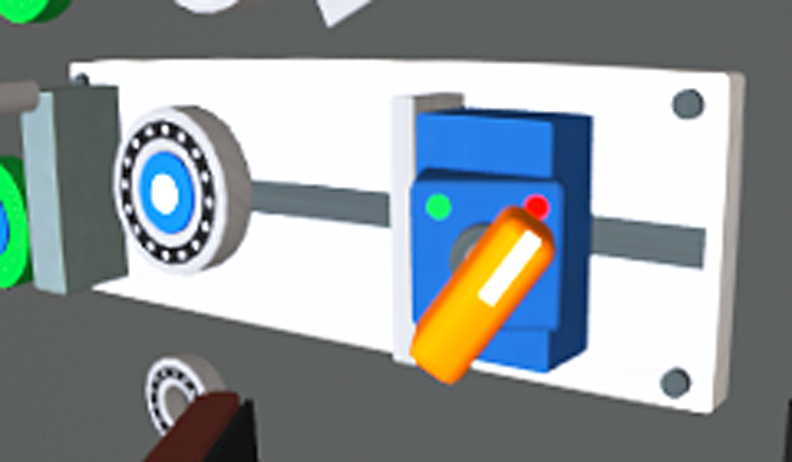

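```bash
cat > fit.py <<'E'
from h import *
from scipy.optimize import least_squares
o=dict(ctrl.get_obs())
C=cam("wrist",o)
k=3.3;off=np.array([120,120])
obs=np.array([[70,62],[733,74],[711,412],[393,97],[393,359]])/k+off
def pts(p):
    F=fixT(p[0],p[1],p[2]);s=-190+p[3]
    L=np.array([[55,40,-8.5],[55,-280,-8.5],[-55,-280,-8.5],[45,s,22.5],[-45,s,22.5]])
    return L@F[:3,:3].T+F[:3,3]
r=least_squares(lambda p:(proj("wrist",pts(p),C)-obs).ravel(),[537,134,-.077,10])
print(r.x,r.fun.reshape(-1,2).round(2))
np.save("fix.npy",r.x)
F=fixT(*r.x[:3])
im=cv2.imread('pics/w1.png');im=cv2.resize(im[120:260,120:360],None,fx=k,fy=k,interpolation=cv2.INTER_CUBIC)
th=float(__import__('sys').argv[1])
a=.75-th
zk=np.array([0,-.5,3**.5/2]);xk=np.array([1.,0,0]);yk=np.cross(zk,xk);c=np.array([0,-190+r.x[3]-68.5,75.])
u=np.cos(a)*xk+np.sin(a)*yk;v=np.cross(zk,u)
for h,col in ((13,(255,0,0)),(-13,(0,160,0))):
    q=np.array([c+su*23*u+sv*8*v+h*zk for su,sv in((1,1),(1,-1),(-1,-1),(-1,1))])@F[:3,:3].T+F[:3,3]
    cv2.polylines(im,[((proj("wrist",q,C)-off)*k).astype(int)],True,col,1)
q=np.array([[45,0,31.5],[-45,0,31.5],[-45,0,-8.5],[45,0,-8.5]])@F[:3,:3].T+F[:3,3]
cv2.polylines(im,[((proj("wrist",q,C)-off)*k).astype(int)],True,(0,0,255),1)
cv2.imwrite("pics/ov%d.png"%(th*100),im)
E
python3 fit.py 1.5
```

```text
[ 5.39387730e+02  1.30799878e+02 -9.02361116e-02  1.39331514e+01] [[-0.22 -0.25]
 [-0.55 -0.28]
 [ 0.49  1.14]
 [-0.58 -0.72]
 [ 0.61  0.14]]
```

View pics/ov150.png

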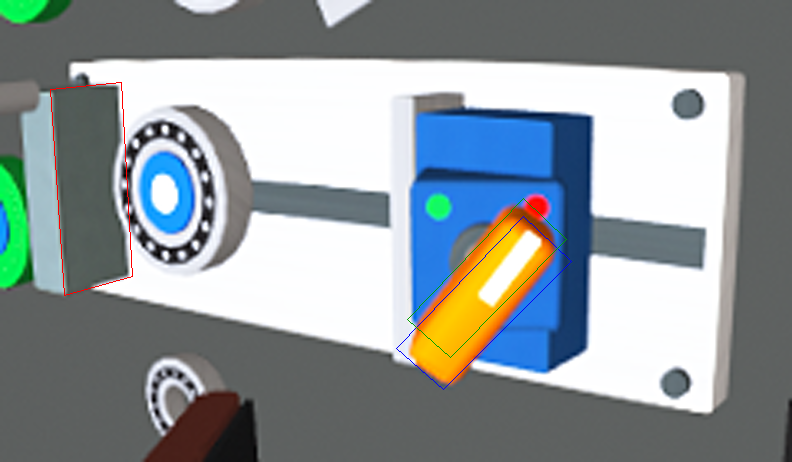

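```bash
sed -i 's/\[393,359\]\])/[393,359],[50,90],[118,86],[128,275],[68,293]])/; s/\[-45,s,22.5\]\])/[-45,s,22.5],[45,0,31.5],[45,0,-8.5],[-45,0,-8.5],[-45,0,31.5]])/' fit.py; python3 fit.py 1.37;python3 fit.py 1.25
```

```text
[ 5.39335899e+02  1.31108340e+02 -8.99460691e-02  1.36348457e+01] [[-0.34 -0.19]
 [-0.85 -0.3 ]
 [ 0.24  1.09]
 [-0.6  -0.7 ]
 [ 0.62  0.17]
 [-0.   -0.05]
 [ 0.95 -1.16]
 [ 1.21  0.48]
 [-1.11  0.68]]
[ 5.39335899e+02  1.31108340e+02 -8.99460691e-02  1.36348457e+01] [[-0.34 -0.19]
 [-0.85 -0.3 ]
 [ 0.24  1.09]
 [-0.6  -0.7 ]
 [ 0.62  0.17]
 [-0.   -0.05]
 [ 0.95 -1.16]
 [ 1.21  0.48]
 [-1.11  0.68]]
```

View pics/ov137.png

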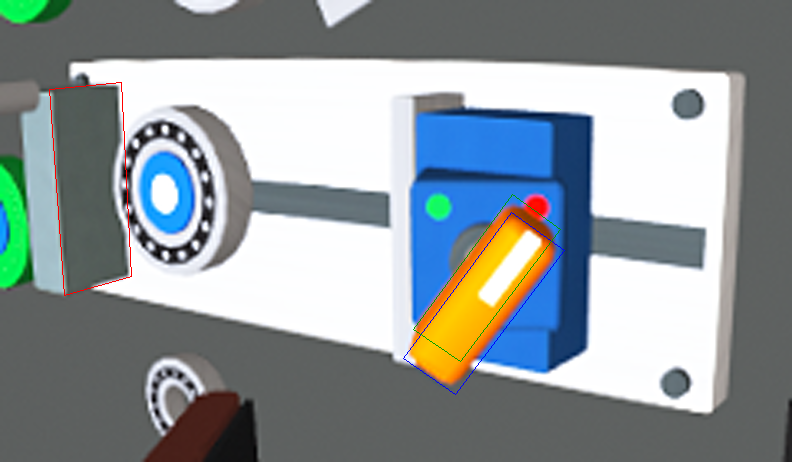

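View pics/ov125.png

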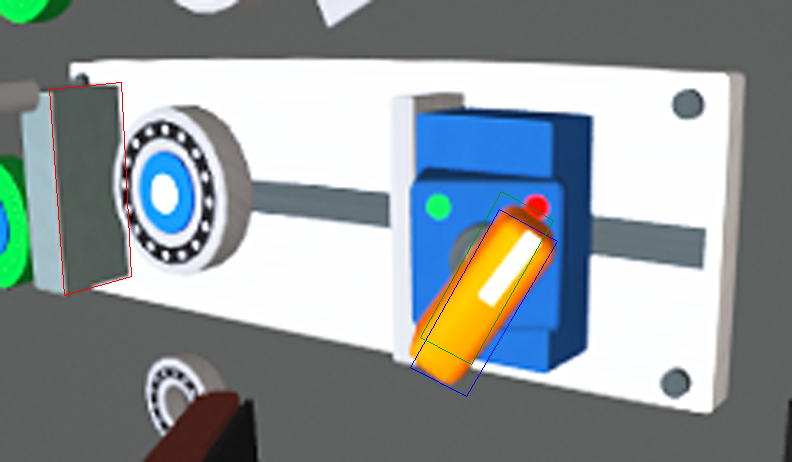

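```bash
python3 - <<'E'
from h import *
p=np.load("fix.npy");F=fixT(*p[:3])
Tm=toolpose(F,p[3]/1000,0,0);d=Tm[:3,:3]@[1,-1.4,0];print(d)
T=toolpose(F,p[3]/1000,.75-1.38,60);T[:3,3]+=d;rows(T)
E
```

```text
[1.10486441 1.11770955 0.7       ]
6 x [-0.00058 -0.00178  0.01096] [0.016 0.055 6.117]
```

>>> jog_arm --steps '[[[-0.0006,-0.0018,0.011,0,0.05,6.1,-1],[-0.0006,-0.0018,0.011,0,0.05,6.1,-1],[-0.0006,-0.0018,0.011,0,0.05,6.1,-1],[-0.0006,-0.0018,0.011,0,0.05,6.1,-1],[-0.0006,-0.0018,0.011,0,0.05,6.1,-1],[-0.0006,-0.0018,0.011,0,0.05,6.1,-1],[0,0,0,0,0,0,-1],[0,0,0,0,0,0,-1]]]'

```text
t: 2.83
ee_pos: [508.6, -222.1, 295.1]
orientation: [-2.466, 0.92, 0.188]
ft_force: [-0.5, -0.3, -0.2]
width: 87.9
```

```bash
cat > ov.py <<'E'
from h import *
import sys
name,th,trav=sys.argv[1],float(sys.argv[2]),float(sys.argv[3])
o=ctrl.get_obs();print(o['t'],o['qpos'].round(3),o['ee_pos'].round(1),o['ft_force'].round(2),o['moment'].round(3),o['width'])
img=ctrl.get_image("wrist")[:,:,::-1].copy();C=cam("wrist",o)
p=np.load("fix.npy");F=fixT(*p[:3]);k=2
im=cv2.resize(img[:300,:400],None,fx=2,fy=2,interpolation=cv2.INTER_CUBIC)
a=.75-th
zk=np.array([0,-.5,3**.5/2]);xk=np.array([1.,0,0]);yk=np.cross(zk,xk);c=np.array([0,-190+trav-68.5,75.])
u=np.cos(a)*xk+np.sin(a)*yk;v=np.cross(zk,u)
def dr(q,col):
    q=np.array(q)@F[:3,:3].T+F[:3,3];cv2.polylines(im,[(proj("wrist",q,C)*k).astype(int)],True,col,1)
for h,col in ((13,(255,0,0)),(-13,(0,160,0))): dr([c+su*23*u+sv*8*v+h*zk for su,sv in((1,1),(1,-1),(-1,-1),(-1,1))],col)
dr([[45,0,31.5],[-45,0,31.5],[-45,0,-8.5],[45,0,-8.5]],(0,0,255))
s=-190+trav
dr([[45,s,22.5],[-45,s,22.5],[-45,s,-8.5],[45,s,-8.5]],(255,0,255))
cv2.imwrite(f"pics/{name}.png",im)
E
python3 ov.py w2 1.38 13.6
```

```text
2.8333 [-0.537  0.529  1.812  0.526  1.108  1.436] [ 508.6 -222.1  295.1] [-0.54 -0.29 -0.24] [-0.208 -0.025 -0.037] 87.90229257785063
```

View pics/w2.png

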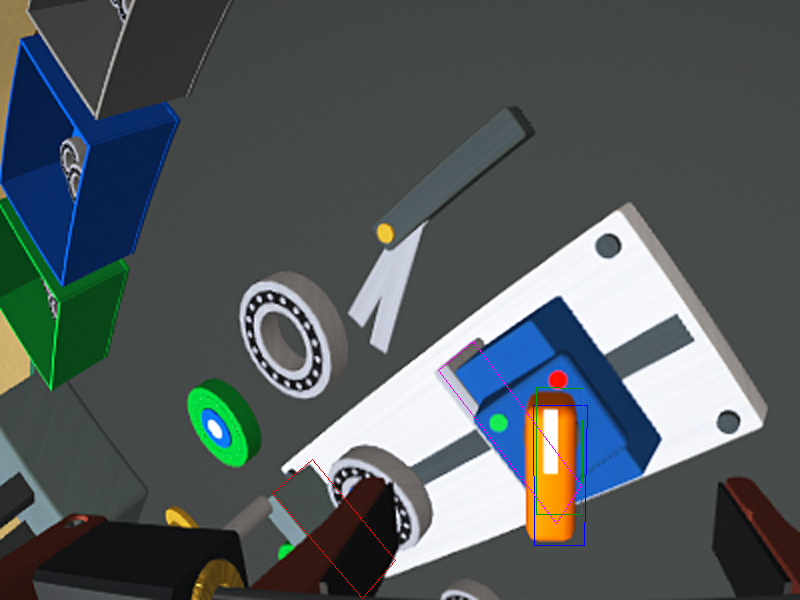

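>>> jog_arm --steps '[[[0.0004,-0.0004,0.012,0,0,0,-1],[0.0004,-0.0004,0.012,0,0,0,-1],[0.0004,-0.0004,0.012,0,0,0,-1],[0.0004,-0.0003,0.012,0,0,0,-1],[0.0004,-0.0003,0.01,0,0,0,-1],[0,0,0,0,0,0,-1]]]'

```text
t: 3.38
ee_pos: [513.7, -191.3, 242.7]
orientation: [-2.464, 0.922, 0.194]
ft_force: [-0.5, 0.5, 0.2]
width: 87.6
```

```bash
python3 ov.py w3 1.38 13.6
```

```text
3.3833 [-0.486  0.603  1.847  0.578  0.999  1.407] [ 513.7 -191.3  242.7] [-0.54  0.49  0.17] [-0.159  0.022  0.016] 87.58368703675478
```

View pics/w3.png

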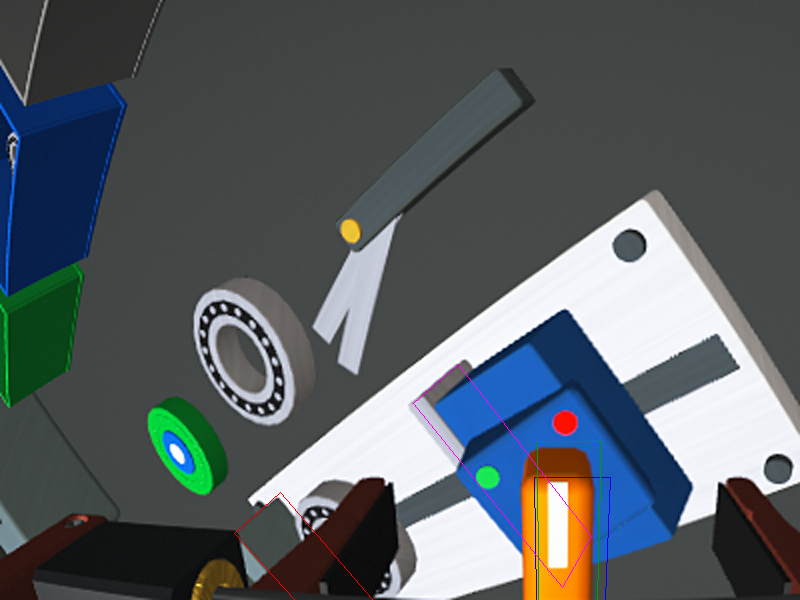

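>>> jog_arm --steps '[[[0,0,0,0,0,0,1],[0,0,0,0,0,0,1],[0,0,0,0,0,0,1],[0,0,0,0,0,0,1],[0,0,0,0,0,0,1],[0,0,0,0,0,0,1],[0,0,0,0,0,0,1],[0,0,0,0,0,0,1]]]'

```text
t: 4.1
ee_pos: [514.3, -192.8, 245.1]
orientation: [-2.465, 0.923, 0.188]
ft_force: [0.2, -1.0, -0.7]
width: 37.9
```

>>> jog_arm --steps '[[[0,0,0,0,0,0,1],[0,0,0,0,0,0,1],[0,0,0,0,0,0,1],[0,0,0,0,0,0,1],[0,0,0,0,0,0,1],[0,0,0,0,0,0,1]]]'

```text
t: 4.6
ee_pos: [514.0, -193.1, 244.8]
orientation: [-2.466, 0.923, 0.189]
ft_force: [-2.9, -4.2, -0.5]
width: 15.8
```

```bash
python3 ov.py w4 1.38 13.6
```

```text
4.6 [-0.488  0.6    1.845  0.576  1.     1.408] [ 514.  -193.1  244.8] [-2.91 -4.22 -0.54] [-0.803  0.451  0.176] 15.813832555819886
```

View pics/w4.png

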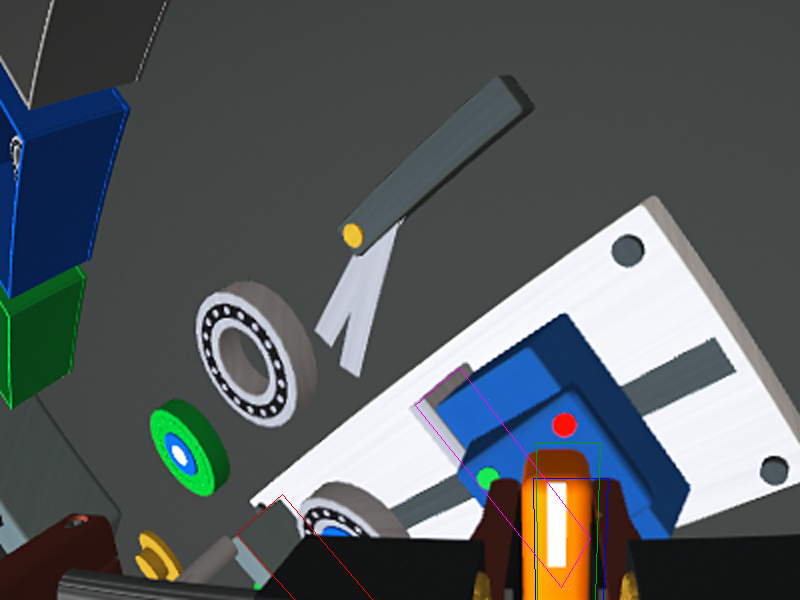

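>>> jog_arm --steps '[[[0,0,0,0,0,-6,1],[0,0,0,0,0,-6,1],[0,0,0,0,0,-6,1],[0,0,0,0,0,-6,1],[0,0,0,0,0,0,1]]]'

```text
t: 5.07
ee_pos: [514.1, -192.9, 244.9]
orientation: [-2.592, 0.384, 0.043]
ft_force: [-1.8, -2.7, -0.2]
width: 15.9
```

```bash
python3 ov.py w5 0.96 13.6
```

```text
5.0667 [-0.488  0.6    1.845  0.577  1.001  0.985] [ 514.1 -192.9  244.9] [-1.85 -2.69 -0.2 ] [-0.448  0.266  0.281] 15.944610778119769
```

View pics/w5.png

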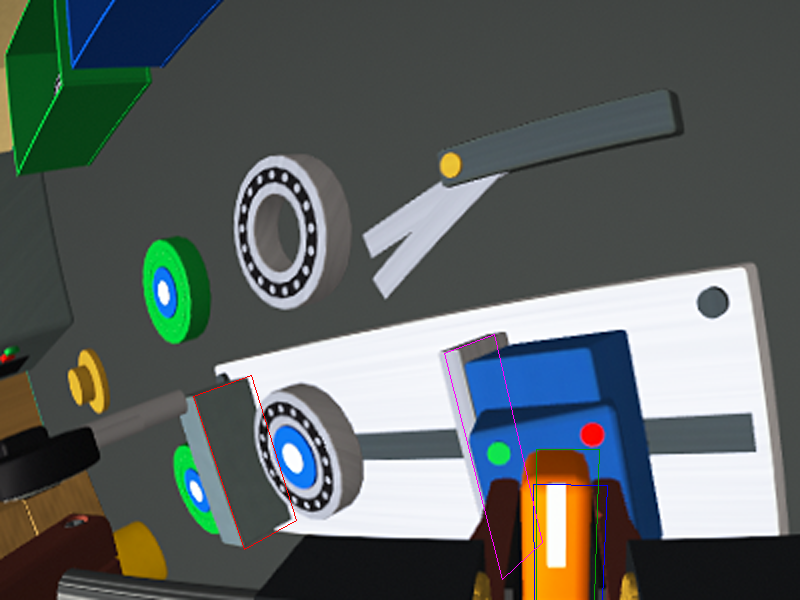

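>>> jog_arm --steps '[[[0,0,0,0,0,-6,1],[0,0,0,0,0,-6,1],[0,0,0,0,0,-6,1],[0,0,0,0,0,-6,1],[0,0,0,0,0,-6,1],[0,0,0,0,0,-6,1],[0,0,0,0,0,-6,1],[0,0,0,0,0,0,1]]]'

```text
t: 5.78
ee_pos: [514.1, -192.4, 245.2]
orientation: [-2.571, -0.57, -0.211]
ft_force: [-3.0, -0.8, 2.1]
width: 16.1
```

```bash
python3 ov.py w6 0.23 13.6; python3 - <<'E'
from h import *
C=cam("wrist")
for p in ["fence_face","jaw_face","bearing_mid"]:
    r=ctrl.landmark_of(p,"wrist"); print(p,[(x['p'],x['uv'],plane("wrist",x['uv'],26.5,C).round(1)) for x in r[:3]])
p=np.load("fix.npy");F=fixT(*p[:3]);yd=F[:3,1];print("fix y in tool",Tobs()[:3,:3].T@yd, F[:3,:3])
E
```

```text
5.7833 [-0.487  0.599  1.845  0.578  1.002  0.255] [ 514.1 -192.4  245.2] [-3.01 -0.8   2.06] [0.248 0.43  0.312] 16.148280856136974
fence_face [(0.77, [138.2, 119.9], array([539.4, 129.9,  26.5]))]
jaw_face [(0.85, [252.8, 203.0], array([526.5, -40.4,  26.5]))]
bearing_mid [(0.82, [161.7, 132.5], array([539.8,  85.7,  26.5])), (0.81, [151.7, 18.5], array([654.4, 192.8,  26.5])), (0.8, [98.6, 109.9], array([526.1, 219.8,  26.5]))]
fix y in tool [ 0.43214387 -0.75045953  0.50006216] [[ 0.99595758  0.08982484  0.        ]
 [-0.08982484  0.99595758 -0.        ]
 [-0.          0.          1.        ]]
```

View pics/w6.png

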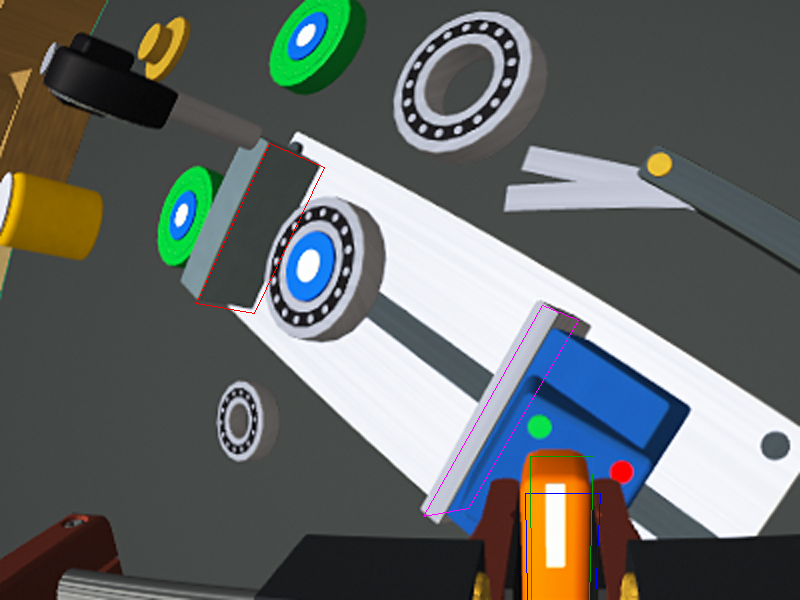

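>>> jog_arm --steps '[[[0.0022,-0.0038,0.0025,0,0,0,1],[0.0043,-0.0075,0.005,0,0,0,1],[0.0043,-0.0075,0.005,0,0,0,1],[0.0043,-0.0075,0.005,0,0,0,1],[0.0043,-0.0075,0.005,0,0,0,1],[0.0043,-0.0075,0.005,0,0,0,1],[0.0043,-0.0075,0.005,0,0,0,1],[0.0043,-0.0075,0.005,0,0,0,1],[0.0022,-0.0038,0.0025,0,0,0,1],[0,0,0,0,0,0,1]]]'

```text
t: 6.82
ee_pos: [521.0, -112.0, 245.1]
orientation: [-2.572, -0.566, -0.21]
ft_force: [-3.0, 2.5, 4.7]
width: 15.9
```

```bash
cat > chk.py <<'E'
from h import *
o=ctrl.get_obs();p=np.load("fix.npy");F=fixT(*p[:3])
print(o['t'],"F in fix",(F[:3,:3].T@o['ft_force']).round(2),"mom",o['moment'].round(2),"w",o['width'].round(1))
T=np.linalg.inv(F)@Tobs(o);g=T[:3,3]+T[:3,:3]@[0,0,163]
print("grasp in fix",g.round(2),"-> travel",g[1]+258.5)
E
python3 chk.py; python3 ov.py w7 0.23 93.6
```

```text
6.8167 [-0.35   0.575  1.901  0.648  0.927  0.322] [ 521.  -112.   245.1] [-2.99  2.52  4.68] [0.663 0.489 0.247] 15.90335315068653Traceback (most recent call last):
  File "chk.py", line 3, in <module>
    print(o['t'],"F in fix",(F[:3,:3].T@o['ft_force']).round(2),"mom",o['moment'].round(2),"w",o['width'].round(1))
                                                                                               ^^^^^^^^^^^^^^^^
AttributeError: 'float' object has no attribute 'round'
```

View pics/w7.png

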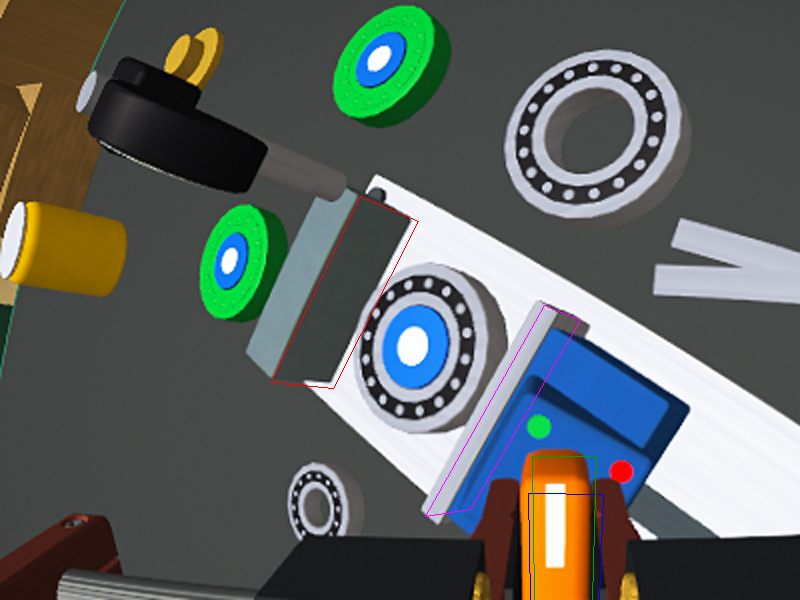

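>>> jog_arm --steps '[[[0.0009,-0.0015,0.001,0,0,0,1],[0.0009,-0.0015,0.001,0,0,0,1],[0.0009,-0.0015,0.001,0,0,0,1],[0.0009,-0.0015,0.001,0,0,0,1],[0.0009,-0.0015,0.001,0,0,0,1],[0.0009,-0.0015,0.001,0,0,0,1]]]'

```text
t: 7.37
ee_pos: [522.0, -101.3, 245.2]
orientation: [-2.573, -0.567, -0.21]
ft_force: [-6.5, -1.7, 8.5]
width: 15.9
```

```bash
sed -i "s/o\['width'\].round(1)/o['width']/" chk.py; python3 chk.py
```

```text
7.3667 F in fix [-6.31 -2.23  8.51] mom [0.45 0.92 0.44] w 15.882433225729045
grasp in fix [   3.24 -151.62   77.47] -> travel 106.88177087666446
```

>>> jog_arm --steps '[[[0.0009,-0.0015,0.001,0,0,0,1],[0.0009,-0.0015,0.001,0,0,0,1],[0.0009,-0.0015,0.001,0,0,0,1]]]'

```text
t: 7.62
ee_pos: [522.6, -95.5, 245.2]
orientation: [-2.573, -0.567, -0.21]
ft_force: [-7.4, -4.1, 9.5]
width: 15.7
```

```bash
python3 chk.py;python3 ov.py w8 0.23 111.6
```

```text
7.6167 F in fix [-6.96 -4.71  9.48] mom [0.14 1.18 0.57] w 15.732091868130057
grasp in fix [   3.24 -145.88   77.48] -> travel 112.61979388284712
7.6167 [-0.32   0.571  1.909  0.661  0.911  0.337] [522.6 -95.5 245.2] [-7.36 -4.07  9.48] [0.143 1.177 0.57 ] 15.732091868130057
```

View pics/w8.png

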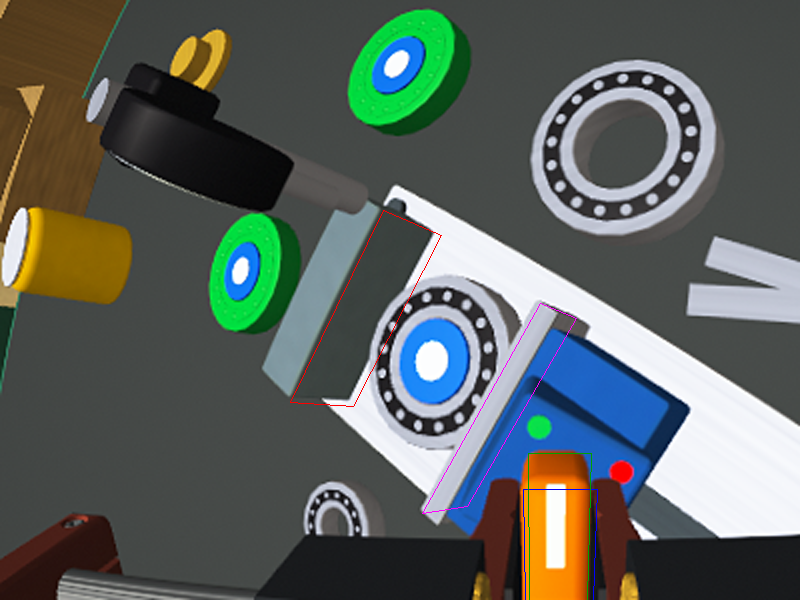

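>>> jog_arm --steps '[[[0.0004,-0.0008,0.0004,0,0,0,1],[0.0004,-0.0008,0.0004,0,0,0,1],[0.0004,-0.0008,0.0004,0,0,0,1],[0,0,0,0,0,0,1]]]'

```text
t: 8.0
ee_pos: [522.7, -92.6, 245.3]
orientation: [-2.574, -0.567, -0.21]
ft_force: [-5.9, -3.2, 5.8]
width: 16.1
```

```bash
python3 chk.py
```

```text
8.0 F in fix [-5.58 -3.67  5.82] mom [0.09 0.92 0.48] w 16.079764741133822
grasp in fix [   3.17 -143.06   77.5 ] -> travel 115.4361736754885
```

>>> jog_arm --steps '[[[0.0002,-0.0004,0.0002,0,0,0,1],[0.0002,-0.0004,0.0002,0,0,0,1],[0,0,0,0,0,0,1]]]'

```text
t: 8.25
ee_pos: [522.7, -91.8, 245.3]
orientation: [-2.574, -0.567, -0.21]
ft_force: [-6.2, -3.1, 4.6]
width: 15.7
```

```bash
python3 chk.py
```

```text
8.25 F in fix [-5.94 -3.66  4.65] mom [-0.12  0.93  0.43] w 15.73034452828305
grasp in fix [   3.15 -142.21   77.51] -> travel 116.29329326124167
```

>>> jog_arm --steps '[[[0.0002,-0.0004,0.0002,0,0,0,1],[0.0002,-0.0004,0.0002,0,0,0,1],[0,0,0,0,0,0,1]]]'

```text
t: 8.5
ee_pos: [522.8, -90.9, 245.4]
orientation: [-2.574, -0.567, -0.21]
ft_force: [-5.4, -4.1, 4.7]
width: 16.1
```

```bash
python3 chk.py;python3 ov.py w9 0.23 116
```

```text
8.5 F in fix [-5.   -4.6   4.74] mom [-0.12  0.96  0.43] w 16.090574696478882
grasp in fix [   3.15 -141.33   77.54] -> travel 117.17086852802868
8.5 [-0.312  0.57   1.912  0.665  0.906  0.342] [522.8 -90.9 245.4] [-5.4  -4.13  4.74] [-0.122  0.958  0.432] 16.090574696478882
```

View pics/w9.png

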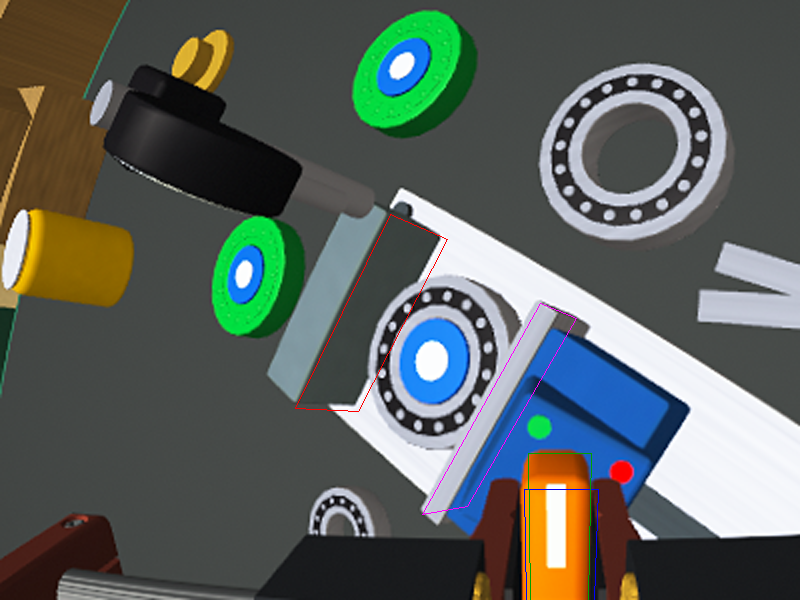

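>>> jog_arm --steps '[[[0.0002,-0.0004,0.0002,0,0,0,1],[0,0,0,0,0,0,1]]]'

```text
t: 8.72
ee_pos: [522.8, -90.4, 245.4]
orientation: [-2.574, -0.567, -0.21]
ft_force: [-4.5, -3.8, 3.4]
width: 15.5
```

```bash
python3 chk.py
```

```text
8.7167 F in fix [-4.17 -4.19  3.38] mom [-0.2   0.88  0.4 ] w 15.545091437350568
grasp in fix [   3.16 -140.86   77.55] -> travel 117.64478961065561
```

>>> jog_arm --steps '[[[0.0002,-0.0004,0.0002,0,0,0,1],[0,0,0,0,0,0,1]]]'

```text
t: 8.88
ee_pos: [522.9, -89.9, 245.4]
orientation: [-2.574, -0.567, -0.21]
ft_force: [-5.7, -3.4, 3.9]
width: 15.9
```

```bash
python3 chk.py
```

```text
8.8833 F in fix [-5.37 -3.94  3.89] mom [-0.26  0.87  0.45] w 15.861763644827533
grasp in fix [   3.13 -140.4    77.52] -> travel 118.10221705832015
```

>>> jog_arm --steps '[[[0.0002,-0.0004,0.0002,0,0,0,1],[0,0,0,0,0,0,1]]]'

```text
t: 9.05
ee_pos: [522.9, -89.4, 245.4]
orientation: [-2.574, -0.567, -0.21]
ft_force: [-5.2, -4.4, 3.5]
width: 15.5
```

```bash
python3 chk.py
```

```text
9.05 F in fix [-4.82 -4.87  3.49] mom [-0.3   0.86  0.42] w 15.520275358653329
grasp in fix [   3.12 -139.93   77.52] -> travel 118.56514632183223
```

>>> jog_arm --steps '[[[0.0002,-0.0004,0.0002,0,0,0,1],[0,0,0,0,0,0,1]]]'

```text
t: 9.22
ee_pos: [522.9, -88.9, 245.4]
orientation: [-2.574, -0.567, -0.21]
ft_force: [-4.5, -4.8, 2.1]
width: 15.8
```

```bash
python3 chk.py
```

```text
9.2167 F in fix [-4.06 -5.15  2.09] mom [-0.31  0.8   0.42] w 15.755690066719035
grasp in fix [   3.11 -139.46   77.56] -> travel 119.04329113053691
```

>>> jog_arm --steps '[[[0.0002,-0.0004,0.0002,0,0,0,1],[0,0,0,0,0,0,1]]]'

```text
t: 9.38
ee_pos: [522.9, -88.5, 245.4]
orientation: [-2.575, -0.567, -0.21]
ft_force: [-5.6, -3.7, 2.3]
width: 15.9
```

```bash
python3 chk.py
```

```text
9.3833 F in fix [-5.28 -4.22  2.34] mom [-0.37  0.8   0.31] w 15.921809950592557
grasp in fix [   3.11 -139.     77.56] -> travel 119.49682535252819
```

>>> jog_arm --steps '[[[0.0002,-0.0004,0.0002,0,0,0,1],[0,0,0,0,0,0,1]]]'

```text
t: 9.55
ee_pos: [523.0, -88.0, 245.4]
orientation: [-2.575, -0.567, -0.21]
ft_force: [-5.0, -3.3, 3.1]
width: 15.8
```

```bash
python3 chk.py; python3 ov.py w10 0.23 118
```

```text
9.55 F in fix [-4.7  -3.76  3.13] mom [-0.43  0.77  0.32] w 15.805468462064244
grasp in fix [   3.12 -138.53   77.56] -> travel 119.96703116341857
9.55 [-0.307  0.569  1.914  0.667  0.903  0.345] [523.  -88.  245.4] [-5.01 -3.33  3.13] [-0.431  0.772  0.317] 15.805468462064244
```

View pics/w10.png

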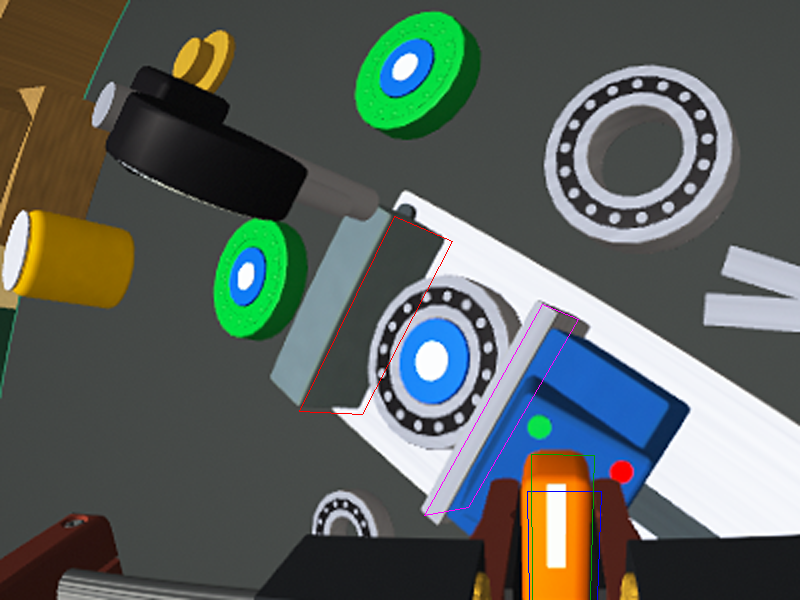

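>>> jog_arm --steps '[[[0.0002,-0.0004,0.0002,0,0,0,1],[0,0,0,0,0,0,1]]]'

```text
t: 9.77
ee_pos: [523.0, -87.7, 245.5]
orientation: [-2.575, -0.567, -0.21]
ft_force: [-5.1, -5.1, 2.1]
width: 15.8
```

```bash
python3 chk.py
```

```text
9.7667 F in fix [-4.59 -5.51  2.14] mom [-0.63  0.78  0.36] w 15.766954022767402
grasp in fix [   3.11 -138.26   77.56] -> travel 120.24482811173488
```

>>> jog_arm --steps '[[[0.0002,-0.0004,0.0002,0,0,0,1],[0,0,0,0,0,0,1]]]'

```text
t: 9.93
ee_pos: [523.0, -87.5, 245.5]
orientation: [-2.576, -0.567, -0.21]
ft_force: [-6.5, -7.2, 2.6]
width: 16.0
```

```bash
python3 chk.py
```

```text
9.9333 F in fix [-5.84 -7.8   2.57] mom [-0.89  0.96  0.41] w 15.96662928795852
grasp in fix [   3.14 -138.2    77.59] -> travel 120.30472160801295
```

>>> jog_arm --steps '[[[0.0002,-0.0004,0.0002,0,0,0,1],[0,0,0,0,0,0,1]]]'

```text
t: 10.1
ee_pos: [523.0, -87.3, 245.6]
orientation: [-2.576, -0.568, -0.21]
ft_force: [-6.7, -10.3, 4.0]
width: 15.5
```

```bash
python3 chk.py
```

```text
10.1 F in fix [ -5.78 -10.88   4.05] mom [-1.17  1.11  0.46] w 15.511786063063015
grasp in fix [   3.14 -138.09   77.6 ] -> travel 120.41317363533432
```

>>> jog_arm --steps '[[[0.0002,-0.0004,0.0002,0,0,0,1],[0,0,0,0,0,0,1]]]'

```text
t: 10.27
ee_pos: [523.0, -87.1, 245.7]
orientation: [-2.577, -0.568, -0.21]
ft_force: [-8.1, -11.7, 3.5]
width: 15.5
```

```bash
python3 chk.py
```

```text
10.2667 F in fix [ -7.01 -12.41   3.48] mom [-1.54  1.28  0.56] w 15.506010088028935
grasp in fix [   3.18 -138.     77.64] -> travel 120.496252258055
```

>>> jog_arm --steps '[[[-0.0002,0.0004,-0.0002,0,0,6,1],[0,0,0,0,0,6,1],[0,0,0,0,0,6,1],[0,0,0,0,0,0,1]]]'

```text
t: 10.6
ee_pos: [523.0, -87.5, 245.5]
orientation: [-2.622, -0.15, -0.101]
ft_force: [-5.9, -11.3, 1.2]
width: 16.4
```

```bash
python3 chk.py
```

```text
10.6 F in fix [ -4.89 -11.82   1.23] mom [-1.34  1.1   0.35] w 16.411568435052523
grasp in fix [   3.28 -138.35   77.46] -> travel 120.14500201138287
```

>>> jog_arm --steps '[[[0,0,0,0,0,6,1],[0,0,0,0,0,6,1],[0,0,0,0,0,6,1],[0,0,0,0,0,6,1],[0,0,0,0,0,0,1]]]'

```text
t: 11.02
ee_pos: [523.0, -87.8, 245.4]
orientation: [-2.594, 0.398, 0.044]
ft_force: [-7.6, -13.2, 0.1]
width: 16.1
```

```bash
python3 chk.py
```

```text
11.0167 F in fix [ -6.4  -13.78   0.11] mom [-1.78  1.11  0.48] w 16.074744553559196
grasp in fix [   3.27 -138.77   77.25] -> travel 119.73484945339351
```

>>> jog_arm --steps '[[[0,0,0,0,0,6,1],[0,0,0,0,0,6,1],[0,0,0,0,0,6,1],[0,0,0,0,0,6,1],[0,0,0,0,0,0,1],[0,0,0,0,0,0,1]]]'

```text
t: 11.52
ee_pos: [522.8, -88.0, 245.2]
orientation: [-2.469, 0.927, 0.187]
ft_force: [-8.7, -15.1, 0.6]
width: 15.8
```

```bash
python3 chk.py; python3 ov.py w11 1.38 118
```

```text
11.5167 F in fix [ -7.27 -15.84   0.61] mom [-2.14  1.18  0.64] w 15.775020642911704
grasp in fix [   3.07 -139.08   77.05] -> travel 119.42058222874633
11.5167 [-0.306  0.568  1.914  0.664  0.9    1.499] [522.8 -88.  245.2] [ -8.66 -15.12   0.61] [-2.143  1.181  0.64 ] 15.775020642911704
```

View pics/w11.png

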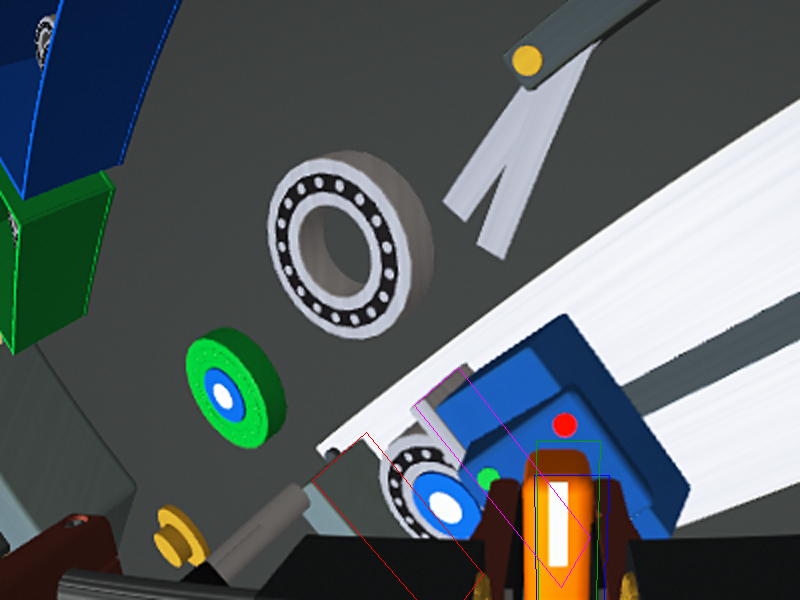

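>>> jog_arm --steps '[[[0.0005,0.0007,-0.0005,0,0,0,1],[0.0005,0.0007,-0.0005,0,0,0,1],[0,0,0,0,0,0,1]]]'

```text
t: 11.82
ee_pos: [522.8, -88.7, 245.0]
orientation: [-2.466, 0.926, 0.189]
ft_force: [-3.7, -5.6, -7.4]
width: 15.6
```

```bash
python3 chk.py
```

```text
11.8167 F in fix [-3.21 -5.87 -7.41] mom [-1.58  0.55  0.26] w 15.572458432498808
grasp in fix [   3.01 -139.34   77.05] -> travel 119.16305775535136
```

Now release and back out along the knob axis.

>>> jog_arm --steps '[[[0,0,0,0,0,0,-1],[0,0,0,0,0,0,-1],[0,0,0,0,0,0,-1],[0,0,0,0,0,0,-1],[0,0,0,0,0,0,-1],[0,0,0,0,0,0,-1],[0,0,0,0,0,0,-1],[0,0,0,0,0,0,-1],[0,0,0,0,0,0,-1],[0,0,0,0,0,0,-1]]]'

```text
t: 12.65
ee_pos: [523.2, -87.7, 246.0]
orientation: [-2.465, 0.923, 0.189]
ft_force: [0.1, -0.1, -0.2]
width: 79.4
```

>>> jog_arm --steps '[[[0,0,-0.01,0,0,0,-1],[0,0,-0.015,0,0,0,-1],[0,0,-0.02,0,0,0,-1],[0,0,-0.02,0,0,0,-1],[0,0,-0.025,0,0,-6,-1],[0,0,-0.02,0,0,-6,-1],[0,0,-0.015,0,0,-6,-1],[0,0,0,0,0,-6,-1],[0,0,0,0,0,-6,-1],[0,0,0,0,0,-6,-1],[0,0,0,0,0,0,-1],[0,0,0,0,0,0,-1]]]'

```text
t: 13.65
ee_pos: [517.6, -150.1, 354.8]
orientation: [-2.617, 0.12, -0.029]
ft_force: [0.2, 0.2, -0.4]
width: 87.6
```

```bash
python3 ov.py w12 1.38 118; python3 - <<'E'
from h import *
cv2.imwrite("pics/top2.png",cv2.resize(ctrl.get_image("top")[150:270,170:370,::-1],None,fx=4,fy=4,interpolation=cv2.INTER_CUBIC))
cv2.imwrite("pics/scene2.png",cv2.resize(ctrl.get_image("scene")[160:280,220:400,::-1],None,fx=4,fy=4,interpolation=cv2.INTER_CUBIC))
E
```

```text
13.65 [-0.417  0.41   1.836  0.546  1.142  0.952] [ 517.6 -150.1  354.8] [ 0.19  0.21 -0.39] [-0.182  0.024 -0.021] 87.64952697032766
```

View pics/w12.png

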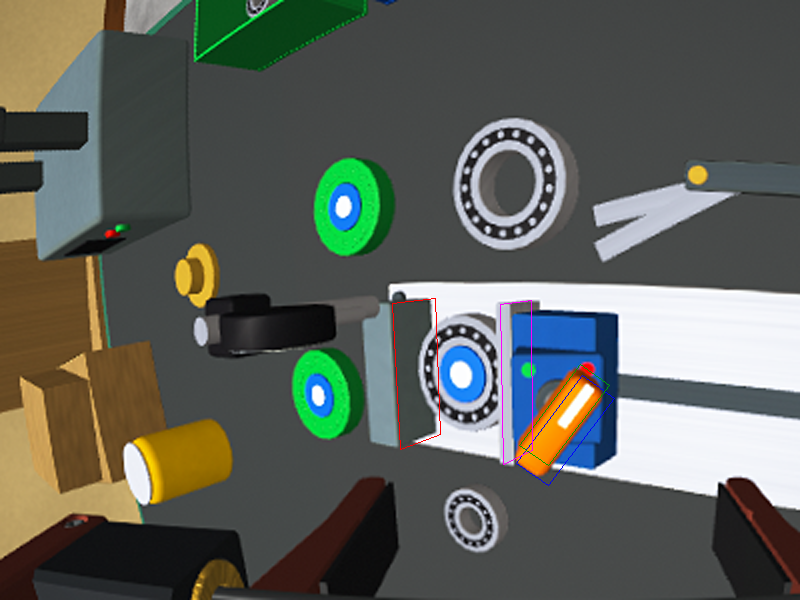

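View pics/scene2.png

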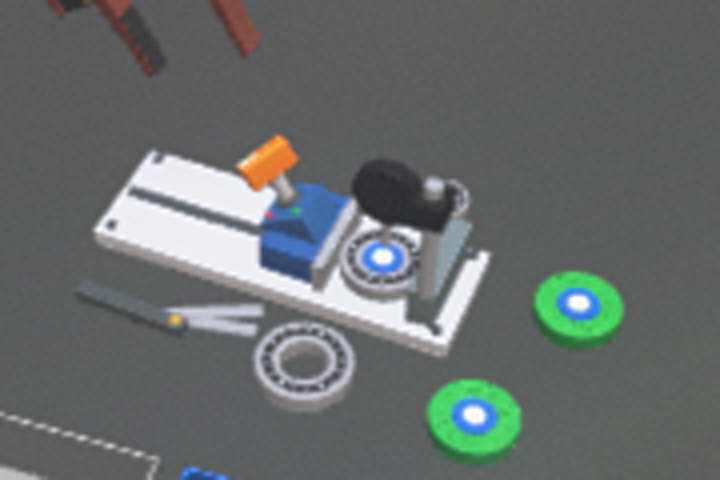

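```bash
python3 - <<'E'
from h import *
from scipy.optimize import least_squares
o=ctrl.get_obs();im=ctrl.get_image("wrist");C=cam("wrist",o)
hsv=cv2.cvtColor(im,cv2.COLOR_RGB2HSV)
m=cv2.inRange(hsv,(5,150,120),(22,255,255));m[:170]=0;m[250:]=0;m[:,:250]=0;m[:,320:]=0
m=cv2.morphologyEx(m,cv2.MORPH_CLOSE,np.ones((7,7)))
def sil(p):
    F=fixT(*np.load("fix.npy")[:3]);a=.75-p[0]
    zk=np.array([0,-.5,3**.5/2]);xk=np.array([1.,0,0]);yk=np.cross(zk,xk);c=np.array([0,-190+118-68.5,75.])
    u=np.cos(a)*xk+np.sin(a)*yk;v=np.cross(zk,u)
    q=np.array([c+i*23*u+j*8*v+k*13*zk for i in(1,-1) for j in(1,-1) for k in (1,-1)])@F[:3,:3].T+F[:3,3]
    h=cv2.convexHull(((proj("wrist",q,C)+[p[1],p[2]])*16).astype(np.int32));z=np.zeros_like(m);cv2.fillPoly(z,[h],255,shift=4);return z
best=max(((( (sil((t,dx,dy))&m).sum()/((sil((t,dx,dy))|m).sum())),t,dx,dy) for t in np.arange(1,1.51,.05) for dx in range(-7,3) for dy in range(-6,3)))
print(best,(m>0).sum())
for t in (1.0,1.1,1.2,1.3,1.4,1.5): print(t,max((sil((t,dx,dy))&m).sum()/((sil((t,dx,dy))|m).sum()) for dx in range(-7,3) for dy in range(-6,3)))
cv2.imwrite("pics/w12c.png",cv2.resize(im[130:250,170:330,::-1],None,fx=5,fy=5,interpolation=cv2.INTER_CUBIC))
E
```

```text
(np.float64(0.8085569253081943), np.float64(1.3000000000000003), -4, -1) 1115
1.0 0.6111479761114798
1.1 0.6838885112168592
1.2 0.7493055555555556
1.3 0.8085569253081943
1.4 0.7813594954449895
1.5 0.7752965806001396
```

View pics/w12c.png

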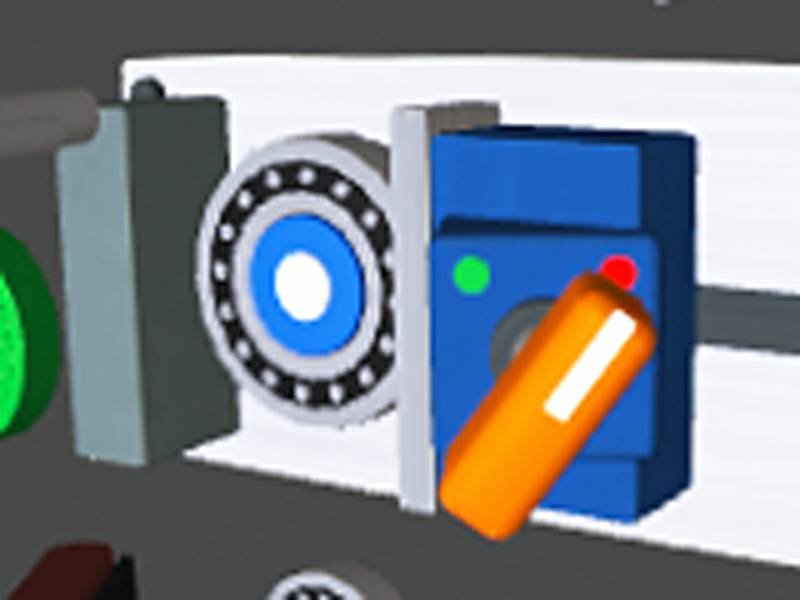

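View pics/top2.png

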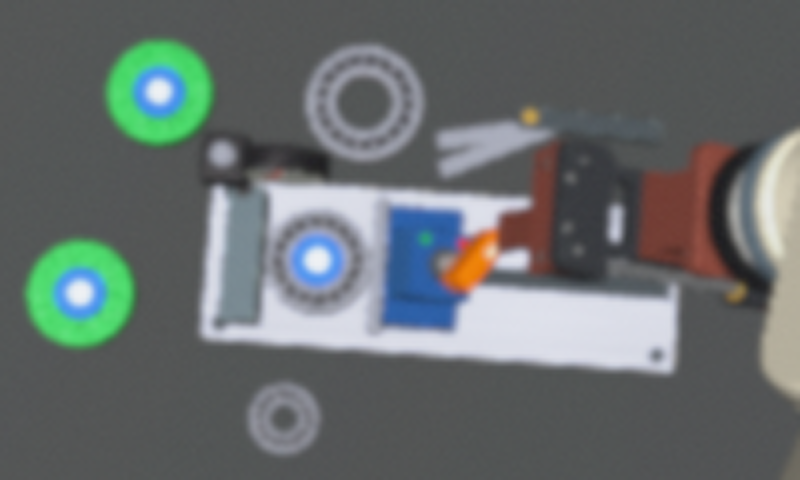

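```bash
python3 -c "
from workcell import ctrl
o=ctrl.get_obs();print(o['t'],o['ft_force']);print(ctrl.close_job())"
```

```text
13.85 [ 0.28090635  0.12130476 -0.07754376]
the job is handed in; nothing more can be done
None
```

The bearing is clamped snug between the jaw and the fence, and I handed the job in at 13.85 s of the 48 s allowed.

**What I did:**
1. I gripped the orange knob along its tilted axis and unscrewed it from about 1.38 to about 0.23 rad.
2. I slid the jaw roughly 105 mm towards the fence, in 0.5 mm steps near the end. I stopped when the push force rose from the 4–5 N sliding level to about 12 N.
3. I eased back by 0.5 mm and screwed the knob tight while the bearing was still snug. During tightening the force along the slide rose to about 16 N. I then relaxed the load, opened the gripper and backed away.

**Last checks:**
- **Bearing:** in the top view its centre is about 36 mm from the fence face, which matches a 72 mm bearing touching it. The jaw plate also lines up with a travel of 118 mm in the wrist picture.
- **Knob:** the stripe is near the red dot. Matching the knob's outline in the picture gave about 1.30 rad, while the tool's turn implies about 1.38. Both are above the 1.15 that counts as firmly tight.
- **Contact:** the gripper is clear, with wrist force near 0. I did not touch the other things, and those near the fixture looked unmoved in the last pictures.

**Disagreement:** the travel worked out from the tool's motion was about 119 mm, against the 118 mm expected. That is within my measuring error, so I relied on the rise in force and the bearing's position.

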